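# Fit-test dowels in the bore gauge

## Task

Slide the gauge's little recessed shutter switch fully open, then try each of the three steel dowels foot first in the sloping gauge bore. Let the ones that fit slide right through into the gauge's catch box, and put the one whose mushroomed foot will not enter into the empty bay of the open toolbox. Leave everything else on the bench where it is, and leave the shutter open.

Things in the scene. Friction and masses are not known exactly. Their poses are not given: they have to be found in the camera images.
- gauge: bore gauge, grey housing fixed to the bench, 99 mm high at its -x side, 194 mm at its +x side. Origin on the bench (housing spans x -68..83, y -89..69 mm), z up. A steel plate slopes over it at 35 deg, facing -x and up. Beneath is a closed catch box (clear pane at +y), its floor 9 to 31 mm up, falling to -y. A sound dowel let go in the bore slides into it by its weight
- gauge_plate: sloping steel plate of the gauge, 12 mm thick. Origin: centre of the bore's mouth on the upper face, at (-30, 0, 125) mm in the gauge's frame; z axis = bore axis, outward (35 deg from vertical); x axis up the slope, y axis level, as the gauge's y. Plate spans x -45..120, y -89..69 mm. Bore 29 mm diameter, straight through. The shutter runs 13 to 16 mm below the face
- shutter (a joint): the shutter's slide position in m: 0 = closed (blocks the bore from below), 0.034 = end stop, fully open. It slides along the gauge plate's +y to open, needs about 2 N, and stays where it is left
- shutter_nub (a point): centre of the top of the shutter switch's nub, a bar 22 mm (plate x) by 6 mm (plate y), 7 mm above the floor of its recess, its top 1 mm below the plate's face; at plate (66, -10, -1) mm when closed. The recess is 32 mm wide (plate x 50..82), 8 mm deep, from plate y -58 to +30 mm; closed fingertips fit in on the nub's -y side and push it to +y
- dowel_a: turned steel dowel, 66 mm long, shank 26 mm, about 270 g, standing upright at the start. Origin at the centre of its foot, z axis along it to the top. Two of the three are sound (foot bevelled to 21 mm); one has its foot mushroomed by hammering to 34 mm over the lowest 6 mm and cannot enter the bore. Which one is not told: the fit test shows it
- dowel_b: turned steel dowel, 66 mm long, shank 26 mm, about 270 g, standing upright at the start. Origin at the centre of its foot, z axis along it to the top. Two of the three are sound (foot bevelled to 21 mm); one has its foot mushroomed by hammering to 34 mm over the lowest 6 mm and cannot enter the bore. Which one is not told: the fit test shows it
- dowel_c: turned steel dowel, 66 mm long, shank 26 mm, about 270 g, standing upright at the start. Origin at the centre of its foot, z axis along it to the top. Two of the three are sound (foot bevelled to 21 mm); one has its foot mushroomed by hammering to 34 mm over the lowest 6 mm and cannot enter the bore. Which one is not told: the fit test shows it
- toolbox: open aluminium toolbox fixed to the bench, 200 (x) x 320 (y) x 90 mm high, walls and floor 4 mm. Origin under its middle, z up. Its lid stands open on the +x side, up to 280 mm high, leaning away by 16 deg. A wall 75 mm high at y -5 mm divides it: the bay on the -y side holds sockets and a screwdriver grip, the bay on the +y side is empty (x -96..96, y -3..156 mm)
- reject_bay (a point): centre of the floor of the toolbox's empty bay, 4 mm above the bench
- mug: bystander: white ceramic mug, 80 mm diameter, 90 mm high, handle on its +y side out to about 75 mm from the axis; origin at the centre of its foot
- hammer: bystander: green plastic hammer lying along its x axis, 260 mm long, head (about 90 mm along y) at its +x end, 26 mm high; origin under its middle
- hex_keys: bystander: stainless folding hex key set, 50 x 100 (y) x 18 mm; origin under its middle
- spring_clamp: bystander: red spring clamp lying flat, 80 (x) x 125 (y) x 24 mm; origin under its middle
- tape_measure: bystander: black tape measure, 75 x 40 x 64 mm high; origin under its middle
- tin: bystander: plain aluminium tin, 56 mm diameter, 80 mm high; origin at the centre of its foot
- spray_can: bystander: aluminium spray can, 52 mm diameter, 150 mm high; origin at the centre of its foot

How it is judged:
By the outcome, as a careful person would: the job done as asked, in the order asked, and still so for the second after the job is handed in, with the robot touching nothing.
It also fails if it takes over 72 s, if anything falls off the work surface, if the arm or the gripper's body presses on something with over 40 N, if the wrist force passes 120 N, or if a joint passes its speed limit or range.

## Robot

A 7-joint arm with a two-finger parallel gripper is mounted at the origin on the work surface. World frame = base frame: x ahead of the robot, y to its left, z up, the work surface at z = 0. Lengths are in m, angles in rad, forces in N, time in s.
With the tool pointing down it reaches from about 0.425 to 0.925 m from the base axis. Payload 6.8 kg.
Tool frame: the origin (TCP) lies at the very end of the fingers, on their centre line; the grasp point (between the pads) lies 19 mm behind it (r.tcp_to_grasp is the distance from the TCP to the grasp point, in m); z points along the fingers, y is the line along which they close (so a half turn about z gives the same grasp; the last joint's range is limited). The gripper opens to 85 mm and grips with 20 to 120 N. Pads are 22 mm wide; open, the fingers measure 114 mm over their backs; the gripper's body (76 mm by 85 mm) begins 54 mm behind the grasp point. The pads swing forward as they close: fully open they stand 13 mm farther back than shut.
Start: joints at [-1.29, 0.477, 0.022, 1.555, -0.011, 1.109, -0.083], TCP at [0.256, 0.625, 0.231] pointing down, gripper open.
Joint ranges: [-2.96, 2.96], [-0.34, 2.1], [-1.41, 1.46], [0.24, 2.44], [-1.37, 4.51], [0.17, 1.92], [-2.96, 2.96]. Speed limits (rad/s): [2.39, 2.39, 3.14, 3.14, 3.14, 3.14, 3.14].

## Interface

Orientations are given as a rotation vector (axis times angle).
In Python, from bench import r gives the robot as it stands.
- The arm moves only by the tool step_arm, never from a script. Its argument "moves" is a list of rows, each a list of 7 numbers: the shift along the tool's x, y, z in mm, then the turn, a rotation vector about the tool's x, y, z in rad, then the finger opening in mm, from 0 to 85.4. A call has 1 to 8 rows; each row is the pose to reach, as a shift and turn from the pose commanded when the call began, along the tool's axes at that moment; what a row does not reach only later rows make up. A row lasts 1/10 s, in which the tool goes at most 50 mm and 8.59 degrees, less where a joint would pass 70% of its speed; a pose out of reach is approached as far as the arm can. A call with a gripper value outside its range is refused whole. The fingers move at their own pace and stop on an object; "grip_force" is the grip in N (left out, the last holds). Time passes only in rows, so rows that repeat a pose let the fingers close. It gives the time, the measured TCP pose, the force, the opening and the grip force at its end, in the units of the state.
- r.get_obs(): the state, without advancing time (a new reading comes with each control period).
- r.grab_frame(name): name is "scene" or "top"; returns a dict with "image" (480x640x3 uint8, red, green, blue), "depth" (480x640 float32, m along the optical axis (not along the pixel's ray), 0 where there is no reading), "mtx" (3x3 intrinsics, pixels), "k1" (the pictures are not rectified: a ray, as slopes to the right and down, at radius r is drawn at 1 + k1 r^2 times it, then the intrinsics apply), "rvec" (rotation vector, rad) and "tvec" (3), from world to camera coordinates, as OpenCV has them. Camera axes: x right, y down, z forward; pixel columns grow to the right and rows downward; lengths in m; the calibration is good to about 2 mm. A picture is of the moment at which its call begins.
- r.hand_in(): hands the job in; it is judged then, once.
The state is a dict: "clock": time; "joints": joint angles; "qvel": joint speeds; "tau": joint torques, N m; "tcp_pos": TCP position; "orientation": TCP orientation; "contact_force": force on the tool from outside, world axes, zero at the start; "moment": the same for the moment, N m; "grip_width": finger opening in m; "gripper_force": force on a finger pad.
Only numpy, scipy, OpenCV 4.12 (cv2) and the standard library are available. Lean on these libraries where they do the work, as an engineer would, in place of code of your own. Each camera call takes 0.05 s, during which the arm holds its last target. There are 200 camera calls.

## Working session

There is one attempt and no reset: what is moved stays moved. The work goes in short steps, Python scripts to look and compute and a tool call to move; the robot and the scene stay as the last step left them, time stands still between calls to the robot, and variables do not carry over. Pictures are saved under pics/ and viewed, at most 10 in all, crops included, and the job is handed in when it is done.

Besides the shell and the picture viewer there is one more tool, called as name([rows], argument=value, ...), one row to a line, values as JSON. step_arm: Moves the arm, as the interface text tells. Its arguments: {"type":"object","properties":{"moves":{"type":"array","items":{"type":"array","items":{"type":"number"}}},"grip_force":{"type":"number"}},"required":["moves"]}

```bash
ls; mkdir -p pics; cat > h.py <<'E'
import numpy as np,cv2
from bench import r
from scipy.spatial.transform import Rotation as R
def pts(f):
    h,w=f['depth'].shape
    u,v=np.meshgrid(np.arange(w),np.arange(h))
    k=np.array([f['k1'],0,0,0,0],float)
    n=cv2.undistortPoints(np.stack([u,v],-1).reshape(-1,1,2).astype(float),np.array(f['mtx']),k).reshape(h,w,2)
    c=np.dstack([n*f['depth'][...,None],f['depth']])
    M=cv2.Rodrigues(np.array(f['rvec'],float))[0]
    P=(c-np.array(f['tvec']).ravel())@M
    P[f['depth']==0]=np.nan
    return P
E
python3 - <<'E'
from h import *
for n in ('scene','top'):
    f=r.grab_frame(n); cv2.imwrite(f'pics/{n}0.png',f['image'][...,::-1]); np.save(f'{n}0.npy',pts(f)); 
    M=cv2.Rodrigues(np.array(f['rvec'],float))[0]; print(n,-M.T@np.array(f['tvec']).ravel(),f['mtx'])
print(r.get_obs(), r.tcp_to_grasp)
E
```

```text
pics
scene [1.28993014 0.18481632 1.14617883] [[522.87489131   0.         320.76560892]
 [  0.         522.87489131 235.73645526]
 [  0.           0.           1.        ]]
top [0.33880842 0.06013746 1.20062015] [[443.66614026   0.         318.16412161]
 [  0.         443.66614026 237.0487214 ]
 [  0.           0.           1.        ]]
{'clock': 0.1, 'joints': array([-1.29011238,  0.47770046,  0.02236526,  1.55635356, -0.01152443,
        1.10935083, -0.08311867]), 'qvel': array([-0.00046068, -0.00348901, -0.00018161, -0.00351918, -0.00316404,
       -0.00041149, -0.00088392]), 'tau': array([ 3.73430594e-03, -5.97765648e+01,  1.61325060e+00, -2.81956619e+01,
        1.27726916e-02,  5.03951189e-03, -2.54055230e-07]), 'tcp_pos': array([0.25567683, 0.6241077 , 0.23043437]), 'orientation': array([-6.06865224e-01, -3.08220000e+00,  2.62316104e-03]), 'contact_force': array([ 0.68732067, -0.45464407,  0.25984061]), 'moment': array([-0.01851429,  0.00100857,  0.02839348]), 'gripper_force': 0.0, 'grip_width': 0.0855086047575882} 0.0187
```

View pics/scene0.png

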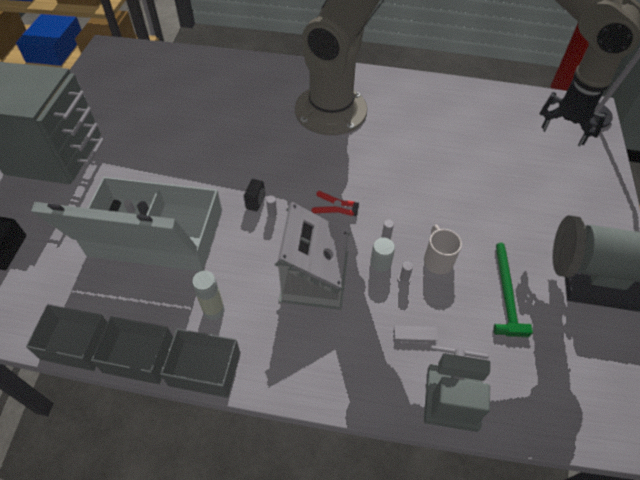

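View pics/top0.png

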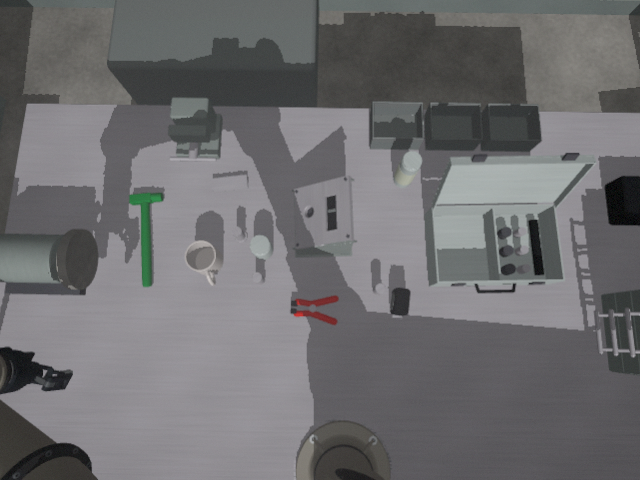

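The scene view shows the gauge at (310,250), dowels at (388,228), (406,268) and (271,203), and the toolbox at (150,220). In the top view the bore is at (309,211), the recess at (332,213), and the dowels are near (241,233), (258,277) and (378,287).

```bash
cat > m.py <<'E'
from h import *
S=np.load('scene0.npy');T=np.load('top0.npy')
a=cv2.imread('pics/top0.png')
cv2.imwrite('pics/topc.png',cv2.resize(a[165:325,190:410],(792,576),interpolation=cv2.INTER_CUBIC))
a=cv2.imread('pics/scene0.png')
cv2.imwrite('pics/scenec.png',cv2.resize(a[180:330,230:430],(800,600),interpolation=cv2.INTER_CUBIC))
def show(n,P,u,v,k=7):
    q=P[v-k:v+k+1,u-k:u+k+1].reshape(-1,3); q=q[(q[:,2]>.058)&(q[:,2]<.074)]
    print(n,len(q),q.mean(0).round(4) if len(q) else '', ((q.max(0)+q.min(0))/2).round(4) if len(q) else '',(q.max(0)-q.min(0)).round(3) if len(q) else '')
show('a top',T,241,233,12);show('b top',T,258,277,10);show('c top',T,378,287,10)
show('a sc',S,406,266,9);show('b sc',S,388,224,9);show('c sc',S,271,200,9)
for n,P in(('top',T),('sc',S)):
    g=P[170:255,290:360] if n=='top' else P[195:310,270:355]
    q=g.reshape(-1,3); q=q[(q[:,2]>.09)&(q[:,2]<.21)]
    best=None;rng=np.random.default_rng(0)
    for i in range(500):
        s=q[rng.choice(len(q),3,False)];nn=np.cross(s[1]-s[0],s[2]-s[0]);nn/=np.linalg.norm(nn)+1e-12
        m=abs((q-s[0])@nn)<.003
        if best is None or m.sum()>best.sum():best=m
    p=q[best];c=p.mean(0);nn=np.linalg.svd(p-c,full_matrices=False)[2][2];nn*=np.sign(nn[2])
    print(n,len(q),best.sum(),c.round(4),nn.round(4),'tilt',np.degrees(np.arccos(nn[2])),'az',np.degrees(np.arctan2(nn[1],nn[0])))
    ux=np.array([-nn[0],-nn[1],0]);ux/=np.linalg.norm(ux);uy=np.cross([0,0,1],ux);sx=np.cross(uy,nn)
    for nm,d in(('slope x',sx),('y',uy)):
        t=(p-c)@d;print(nm,d.round(3),np.percentile(t,[0,1,99,100]).round(4))
    z=q[:,2]
E
python3 m.py
```

```text
a top 81 [0.5866 0.2859 0.0643] [0.5772 0.2715 0.0657] [0.044 0.056 0.015]
b top 86 [0.4678 0.2279 0.0646] [0.4682 0.228  0.0644] [0.026 0.026 0.012]
c top 86 [ 0.4457 -0.088   0.0638] [ 0.4461 -0.0883  0.0635] [0.026 0.026 0.009]
a sc 95 [0.5926 0.2878 0.0668] [0.5913 0.2877 0.0658] [0.026 0.025 0.014]
b sc 87 [0.4737 0.229  0.0667] [0.4719 0.2293 0.0651] [0.029 0.025 0.014]
c sc 80 [ 0.4511 -0.0865  0.0663] [ 0.4504 -0.0873  0.0655] [0.028 0.025 0.013]
top 3903 2888 [0.6183 0.0639 0.1462] [-0.0261  0.5707  0.8207] tilt 34.84344951798522 az 92.61888219227639
slope x [ 0.038 -0.82   0.571] [-0.0941 -0.0838  0.0806  0.0831]
y [ 0.999  0.046 -0.   ] [-0.0783 -0.077   0.0792  0.0811]
sc 4557 2955 [0.6264 0.0653 0.1489] [-0.0266  0.5737  0.8186] tilt 35.05413922156517 az 92.65242062657134
slope x [ 0.038 -0.818  0.574] [-0.0923 -0.0839  0.0809  0.0828]
y [ 0.999  0.046 -0.   ] [-0.0852 -0.0819  0.075   0.0769]
```

View pics/topc.png

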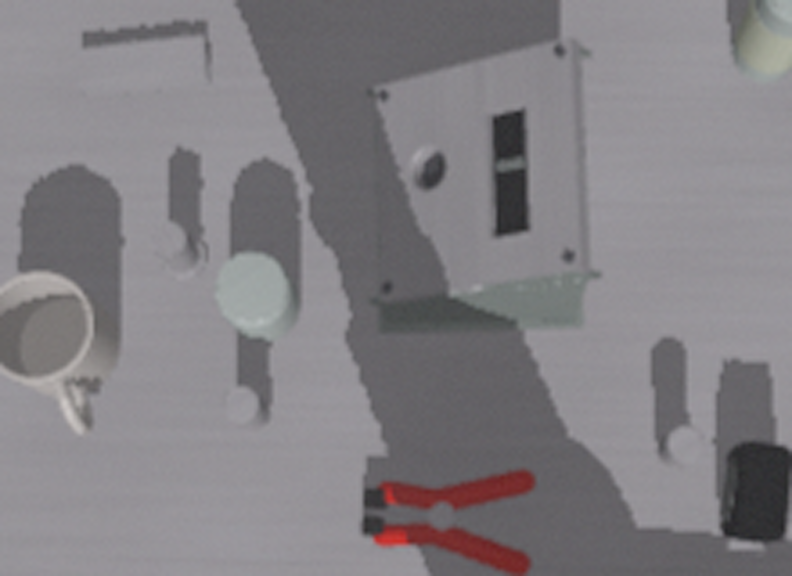

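View pics/scenec.png

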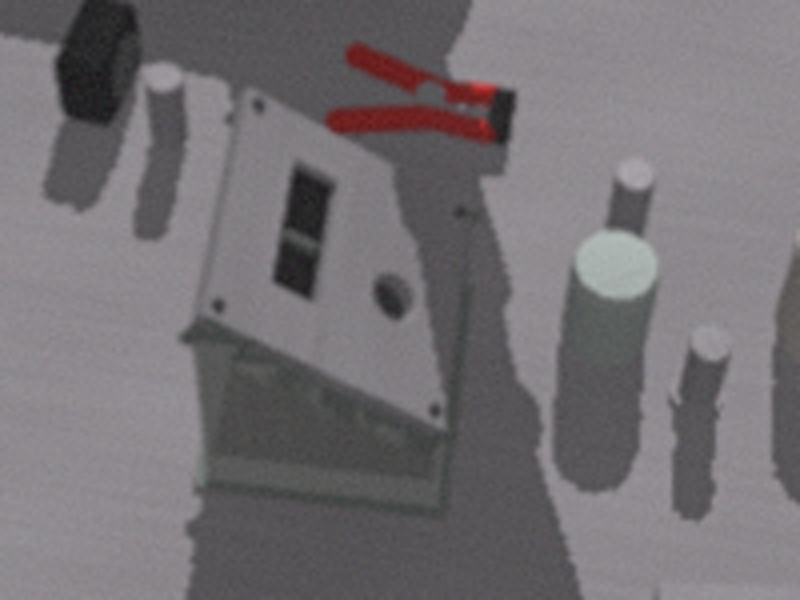

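The crops show the bore at top px (309.2,211.7) and scene px (328.5,254.0), and the nub at top px (331.9,210.6) and scene px (305,240.3). The dowel nearest the box-shaped stand seems to show a wider foot, at scene crop (700,400).

```bash
cat > m2.py <<'E'
from h import *
n=np.array([-.0264,.5722,.8197]);n/=np.linalg.norm(n)
ux=np.array([-n[0],-n[1],0]);ux/=np.linalg.norm(ux);uy=np.cross([0,0,1],ux);sx=np.cross(uy,n)
cs={'top':((.6183,.0639,.1462),(309.2,211.7),(331.9,210.6),(-.0838,.0806,-.077,.0792)),'scene':((.6264,.0653,.1489),(328.5,254.),(305.,240.3),(-.0839,.0809,-.0819,.075))}
for k,(c,b,s,e) in cs.items():
    f=r.grab_frame(k);c=np.array(c);M=cv2.Rodrigues(np.array(f['rvec'],float))[0];o=-M.T@np.array(f['tvec']).ravel()
    def hit(p,off):
        q=cv2.undistortPoints(np.array([[p]],float),np.array(f['mtx']),np.array([f['k1'],0,0,0,0],float)).ravel();d=M.T@np.array([*q,1])
        return o+d*(((c+off*n)-o)@n/(d@n))
    B=hit(b,0);N=hit(s,-.001)
    C=c+sx*(e[0]+e[1])/2+uy*(e[2]+e[3])/2-.0375*sx+.010*uy
    print(k,'bore px',B.round(4),'from edges',C.round(4),'nub',N.round(4),'nub rel bore (66,-10,-1):',[round(1e3*float((N-B)@a),1) for a in(sx,uy,n)])
print(sx,uy,n)
print('dir',[x for x in dir(r) if x[0]!='_'])
T=np.load('top0.npy')
q=T[195:295,425:570].reshape(-1,3);q=q[(q[:,2]>.082)&(q[:,2]<.098)];print('rim',np.percentile(q,[1,99],axis=0).round(3))
q=T[215:275,438:490].reshape(-1,3);q=q[(q[:,2]<.02)&(q[:,2]>-.01)];print('floor',len(q),np.percentile(q,[1,99],axis=0).round(3))
for nm,(u0,u1,v0,v1,z0,z1) in dict(tin=(245,275,230,262,.07,.09),tape=(388,414,284,318,.05,.08),mug=(184,218,240,290,.08,.1),ca=(225,255,215,250,.05,.075)).items():
    q=T[v0:v1,u0:u1].reshape(-1,3);q=q[(q[:,2]>z0)&(q[:,2]<z1)];print(nm,np.percentile(q,[1,50,99],axis=0).round(3).tolist())
S=np.load('scene0.npy');q=S[285:325,280:340]
f=r.get_obs();print(R.from_rotvec(f['orientation']).as_matrix().round(3))
# gripper as seen: highest points near TCP
for nm,P in(('top',T),('sc',S)):
    q=P.reshape(-1,3);m=(np.linalg.norm(q[:,:2]-f['tcp_pos'][:2],axis=1)<.09)&(q[:,2]>.2)&(q[:,2]<.29);print(nm,m.sum(),np.percentile(q[m],[1,50,99],axis=0).round(3).tolist())
E
python3 m2.py
```

```text
top bore px [0.628  0.0958 0.1242] from edges [0.6279 0.0964 0.1238] nub [0.6216 0.0397 0.162 ] nub rel bore (66,-10,-1): [67.4, -9.0, -1.0]
scene bore px [0.6305 0.0985 0.1259] from edges [0.6315 0.0975 0.1266] nub [0.6278 0.0427 0.1635] nub rel bore (66,-10,-1): [67.1, -5.3, -1.0]
[ 0.03777856 -0.81882162  0.57280357] [ 0.99893735  0.04608869 -0.        ] [-0.02639976  0.57219488  0.81969267]
dir ['Unreachable', 'get_obs', 'grab_frame', 'hand_in', 'tcp_to_grasp']
rim [[ 0.46  -0.544  0.082]
 [ 0.677 -0.222  0.098]]
floor 3015 [[ 0.494 -0.389 -0.003]
 [ 0.658 -0.256  0.015]]
tin [[0.525, 0.199, 0.071], [0.549, 0.223, 0.079], [0.574, 0.247, 0.083]]
tape [[0.38, -0.163, 0.051], [0.412, -0.142, 0.061], [0.447, -0.122, 0.067]]
mug [[0.478, 0.332, 0.081], [0.516, 0.374, 0.088], [0.555, 0.41, 0.093]]
ca [[0.543, 0.241, 0.051], [0.586, 0.285, 0.064], [0.599, 0.299, 0.075]]
[[-0.925  0.379 -0.   ]
 [ 0.379  0.925 -0.001]
 [-0.    -0.001 -1.   ]]
top 111 [[0.235, 0.57, 0.243], [0.248, 0.581, 0.259], [0.283, 0.668, 0.289]]
sc 152 [[0.237, 0.569, 0.249], [0.269, 0.662, 0.269], [0.29, 0.685, 0.29]]
```

```bash
cat >> h.py <<'E'
n=np.array([-.0264,.5722,.8197]);n/=np.linalg.norm(n)
ux=np.array([-n[0],-n[1],0]);ux/=np.linalg.norm(ux);uy=np.cross([0,0,1],ux);sx=np.cross(uy,n)
B=np.array([.6295,.097,.125])
Rp=np.stack([-sx,uy,-n],1)
def plate(x,y,z): return B+(x*sx+y*uy+z*n)/1e3
def inpl(p): return (np.array([sx,uy,n])@(p-B)*1e3).round(1)
def down(az): # tool down, tool y at azimuth az (deg)
    a=np.radians(az);y=np.array([np.cos(a),np.sin(a),0]);z=np.array([0,0,-1.]);return np.stack([np.cross(y,z),y,z],1)
def mv(p,Rt):
    o=r.get_obs();R0=R.from_rotvec(o['orientation'])
    print('clk',round(o['clock'],2),'at',o['tcp_pos'].round(4),'shift',(R0.inv().apply(np.array(p)-o['tcp_pos'])*1e3).round(1),'rot',(R0.inv()*R.from_matrix(Rt)).as_rotvec().round(3),'F',o['contact_force'].round(1),'w',round(o['grip_width']*1e3,1),'plate',inpl(o['tcp_pos']))
E
python3 -c "
from h import *
mv(plate(66,-36,60),Rp)"
```

```text
clk 0.2 at [0.2557 0.6243 0.2307] shift [-521.4 -379.3   19.2] rot [ 0.345 -0.541  1.099] F [-0.  -0.1 -0.7] w 85.3 plate [-385.4 -349.1  398.2]
```

step_arm([
  [-521,-379,19,0.345,-0.541,1.1,0],
  [-521,-379,19,0.345,-0.541,1.1,0],
  [-521,-379,19,0.345,-0.541,1.1,0],
  [-521,-379,19,0.345,-0.541,1.1,0],
  [-521,-379,19,0.345,-0.541,1.1,0],
  [-521,-379,19,0.345,-0.541,1.1,0],
  [-521,-379,19,0.345,-0.541,1.1,0],
  [-521,-379,19,0.345,-0.541,1.1,0],
], grip_force=40)

```text
clock: 1.0
tcp_pos: [0.4663, 0.2833, 0.2196]
orientation: [1.781, 1.989, -0.548]
contact_force: [1.2, 0.0, -0.1]
grip_width: 0.0002
gripper_force: 0.0
```

```bash
python3 -c "
from h import *
mv(plate(66,-36,60),Rp);print(r.get_obs()['joints'].round(2))"
```

```text
clk 1.0 at [0.4663 0.2833 0.2196] shift [-181.   105.8  125.2] rot [ 0.019 -0.031  0.058] F [ 1.2  0.  -0.1] w 0.2 plate [-104.5 -154.5  188.5]
[-1.21  0.53  0.45  1.71  0.22  1.34 -0.76]
```

step_arm([
  [-171,106,119,0.019,-0.031,0.06,0],
  [-171,106,119,0.019,-0.031,0.06,0],
  [-171,106,119,0.019,-0.031,0.06,0],
  [-171,106,119,0.019,-0.031,0.06,0],
  [-171,106,119,0.019,-0.031,0.06,0],
  [-171,106,119,0.019,-0.031,0.06,0],
  [-171,106,119,0.019,-0.031,0.06,0],
  [-171,106,119,0.019,-0.031,0.06,0],
])

```text
clock: 1.8
tcp_pos: [0.5934, 0.0906, 0.2106]
orientation: [1.821, 1.917, -0.572]
contact_force: [0.7, 0.8, -0.9]
grip_width: -0.0003
gripper_force: 0.0
```

```bash
python3 -c "
from h import *
mv(plate(66,-36,5),Rp);print(r.get_obs()['joints'].round(2))
f=r.grab_frame('scene');cv2.imwrite('pics/s1.png',cv2.resize(f['image'][160:310,230:430,::-1],(800,600),interpolation=cv2.INTER_CUBIC))"
```

```text
clk 1.8 at [0.5934 0.0906 0.2106] shift [-13.3   0.2  62.4] rot [ 0.001 -0.003  0.005] F [ 0.7  0.8 -0.9] w -0.3 plate [ 52.9 -36.4  67.5]
[-0.92  0.56  0.54  1.73  0.31  1.17 -0.52]
```

View pics/s1.png

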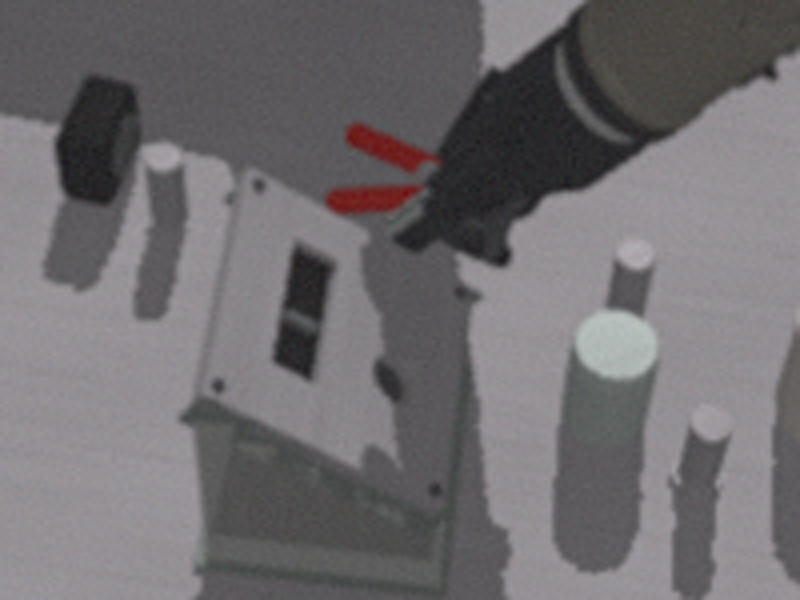

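The crop shows the closed fingertips at (400,240), above the plate's near edge and heading for the recess at (305,310). They are where expected.

step_arm([
  [-13,0,30,0,-0.003,0.005,0],
  [-13,0,62,0,-0.003,0.005,0],
  [-13,0,62,0,-0.003,0.005,0],
  [-13,0,62,0,-0.003,0.005,0],
  [-13,0,62,0,-0.003,0.005,0],
])

```text
clock: 2.35
tcp_pos: [0.5967, 0.0451, 0.1682]
orientation: [1.823, 1.91, -0.57]
contact_force: [-0.0, -0.2, -0.4]
grip_width: 0.0002
gripper_force: 0.0
```

```bash
python3 -c "
from h import *
mv(plate(66,-36,-5),Rp)
f=r.grab_frame('scene');g=r.grab_frame('top')
a=cv2.resize(f['image'][200:290,270:370,::-1],(400,360),interpolation=cv2.INTER_CUBIC)
b=cv2.resize(g['image'][165:255,285:385,::-1],(400,360),interpolation=cv2.INTER_CUBIC)
cv2.imwrite('pics/s2.png',np.hstack([a,b]))"
```

```text
clk 2.35 at [0.5967 0.0451 0.1682] shift [-0.  -0.9 11.6] rot [ 0.003 -0.    -0.001] F [-0.  -0.2 -0.4] w 0.2 plate [ 66.  -35.1   6.6]
```

View pics/s2.png

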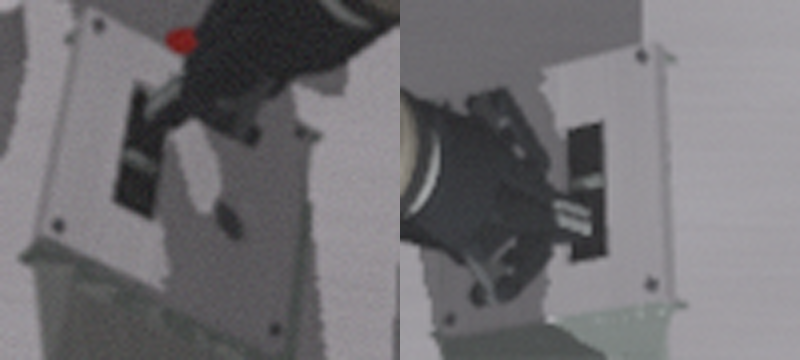

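Both views show the fingertips over the recess's -y part, clear of the nub (right panel: nub at row 182, tips at 195-240).

step_arm([
  [0,-1,4,0.003,0,0,0],
  [0,-1,8,0.003,0,0,0],
  [0,-1,12,0.003,0,0,0],
  [0,-1,12,0.003,0,0,0],
  [0,-1,12,0.003,0,0,0],
])

```text
clock: 2.95
tcp_pos: [0.5952, 0.0357, 0.1576]
orientation: [1.828, 1.907, -0.578]
contact_force: [-0.8, -0.3, 0.3]
grip_width: -0.0
gripper_force: 0.0
```

```bash
python3 -c "
from h import *
mv(plate(66,6,-5),Rp)"
```

```text
clk 2.95 at [0.5952 0.0357 0.1576] shift [ 1.7 43.  -2.5] rot [-0.003  0.002 -0.003] F [-0.8 -0.3  0.3] w -0.0 plate [ 67.6 -37.1  -7.4]
```

step_arm([
  [1,6,-2,0,0,0,0],
  [1,12,-2,0,0,0,0],
  [1,18,-2,0,0,0,0],
  [1,24,-2,0,0,0,0],
  [1,30,-2,0,0,0,0],
  [1,35,-2,0,0,0,0],
  [1,40,-2,0,0,0,0],
  [1,40,-2,0,0,0,0],
])

```text
clock: 3.75
tcp_pos: [0.636, 0.0396, 0.1587]
orientation: [1.827, 1.907, -0.576]
contact_force: [-0.4, -0.6, 0.4]
grip_width: -0.0002
gripper_force: 0.0
```

```bash
python3 -c "
from h import *
mv(plate(66,6,-5),Rp)"
```

```text
clk 3.75 at [0.636  0.0396 0.1587] shift [ 0.6  2.2 -0.4] rot [-0.002  0.001 -0.003] F [-0.4 -0.6  0.4] w -0.2 plate [66.6  3.8 -5.4]
```

step_arm([
  [0,2,0,0,0,0,0],
  [0,4,0,0,0,0,0],
  [0,6,0,0,0,0,0],
  [0,6,0,0,0,0,0],
])

```text
clock: 4.15
tcp_pos: [0.6414, 0.0399, 0.1588]
orientation: [1.827, 1.907, -0.577]
contact_force: [-0.6, -0.5, -0.3]
grip_width: 0.0
gripper_force: 0.6
```

```bash
python3 -c "
from h import *
mv(plate(66,6,-5),Rp)"
```

```text
clk 4.15 at [0.6414 0.0399 0.1588] shift [ 0.6 -3.2 -0.3] rot [-0.002  0.001 -0.003] F [-0.6 -0.5 -0.3] w 0.0 plate [66.6  9.2 -5.3]
```

step_arm([
  [0,2,0,0,0,0,0],
  [0,4,0,0,0,0,0],
  [0,4,0,0,0,0,0],
])

```text
clock: 4.45
tcp_pos: [0.6455, 0.0401, 0.1588]
orientation: [1.827, 1.907, -0.577]
contact_force: [-1.9, 0.0, -1.5]
grip_width: 0.0003
gripper_force: 0.6
```

```bash
python3 -c "
from h import *
mv(plate(66,6,-5),Rp)
f=r.grab_frame('scene');g=r.grab_frame('top')
a=cv2.resize(f['image'][200:290,270:370,::-1],(400,360),interpolation=cv2.INTER_CUBIC)
b=cv2.resize(g['image'][165:255,285:385,::-1],(400,360),interpolation=cv2.INTER_CUBIC)
cv2.imwrite('pics/s3.png',np.hstack([a,b]))"
```

```text
clk 4.45 at [0.6455 0.0401 0.1588] shift [ 0.6 -7.3 -0.3] rot [-0.002  0.001 -0.003] F [-1.9  0.  -1.5] w 0.3 plate [66.6 13.3 -5.3]
```

View pics/s3.png

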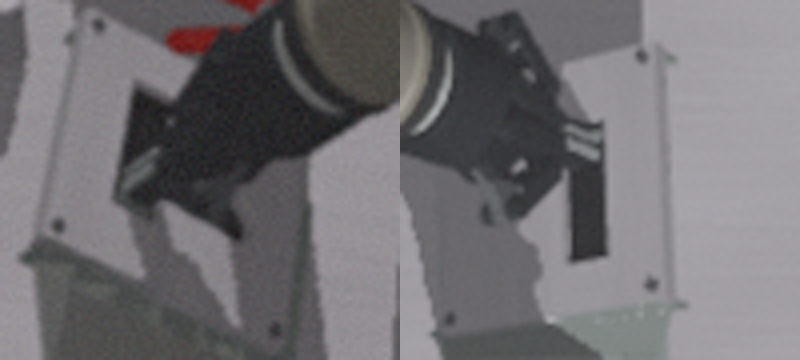

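The nub is no longer visible behind the fingers. They are pushing it near the +y end of the recess, and the force is still low.

step_arm([
  [0,1,0,0,0,0,0],
  [0,2,0,0,0,0,0],
  [0,3,0,0,0,0,0],
  [0,3,0,0,0,0,0],
])

```text
clock: 4.95
tcp_pos: [0.6483, 0.0402, 0.1588]
orientation: [1.827, 1.907, -0.577]
contact_force: [-1.2, -0.3, -0.2]
grip_width: 0.0002
gripper_force: 0.8
```

```bash
python3 -c "
from h import *
mv(plate(66,6,-5),Rp)"
```

```text
clk 4.95 at [0.6483 0.0402 0.1588] shift [  0.5 -10.2  -0.3] rot [-0.002  0.001 -0.003] F [-1.2 -0.3 -0.2] w 0.2 plate [66.6 16.2 -5.3]
```

step_arm([
  [0,1,0,0,0,0,0],
  [0,2,0,0,0,0,0],
  [0,2,0,0,0,0,0],
])

```text
clock: 5.25
tcp_pos: [0.6486, 0.0401, 0.1587]
orientation: [1.829, 1.908, -0.581]
contact_force: [-7.5, 1.2, 3.5]
grip_width: -0.0004
gripper_force: 3.8
```

step_arm([
  [0,1,0,0,0,0,0],
  [0,2,0,0,0,0,0],
  [0,2,0,0,0,0,0],
])

```text
clock: 5.55
tcp_pos: [0.649, 0.04, 0.1585]
orientation: [1.83, 1.908, -0.586]
contact_force: [-12.9, 1.8, 6.2]
grip_width: -0.0002
gripper_force: 6.7
```

```bash
python3 -c "
from h import *
mv(plate(66,6,-5),Rp)"
```

```text
clk 5.55 at [0.649  0.04   0.1585] shift [  0.6 -10.8  -0.5] rot [-0.009  0.003 -0.002] F [-12.9   1.8   6.2] w -0.2 plate [66.6 16.8 -5.6]
```

The shutter met a hard stop at 13 N, so it is open. I'll back off and lift clear.

step_arm([
  [0,-8,0,0,0,0,0],
  [0,-10,0,0,0,0,0],
  [0,-10,-40,0,0,0,0],
  [0,-10,-80,0,0,0,0],
  [0,-10,-120,0,0,0,40],
  [0,-10,-130,0,0,0,60],
  [0,-10,-130,0,0,0,60],
])

```text
clock: 6.25
tcp_pos: [0.6403, 0.116, 0.2665]
orientation: [1.826, 1.909, -0.571]
contact_force: [-0.2, -0.4, -0.5]
grip_width: 0.0433
gripper_force: 0.0
```

```bash
python3 -c "
from h import *
mv([.448,-.0875,.20],down(0))
f=r.grab_frame('scene');g=r.grab_frame('top')
a=cv2.resize(f['image'][200:290,270:370,::-1],(400,360),interpolation=cv2.INTER_CUBIC)
b=cv2.resize(g['image'][165:255,285:385,::-1],(400,360),interpolation=cv2.INTER_CUBIC)
cv2.imwrite('pics/s4.png',np.hstack([a,b]))"
```

```text
clk 6.25 at [0.6403 0.116  0.2665] shift [-121.9 -201.5  165.4] rot [0.017 0.609 0.043] F [-0.2 -0.4 -0.5] w 43.3 plate [ 65.9  11.6 126.6]
```

View pics/s4.png

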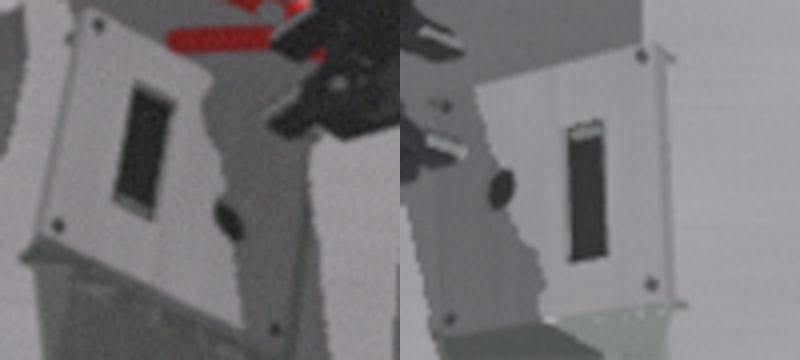

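The nub now sits at the +y end of the recess, at right panel (585,130): the shutter is open and the bore looks clear.

step_arm([
  [-150,-201,124,0.017,0.609,0.043,60],
  [-150,-201,124,0.017,0.609,0.043,60],
  [-150,-201,124,0.017,0.609,0.043,60],
  [-150,-201,124,0.017,0.609,0.043,60],
  [-150,-201,124,0.017,0.609,0.043,60],
  [-150,-201,124,0.017,0.609,0.043,60],
  [-150,-201,124,0.017,0.609,0.043,60],
  [-150,-201,124,0.017,0.609,0.043,60],
])

```text
clock: 7.15
tcp_pos: [0.4455, -0.0888, 0.249]
orientation: [-2.226, -2.214, 0.008]
contact_force: [0.6, 0.8, 0.1]
grip_width: 0.0599
gripper_force: 0.0
```

```bash
python3 -c "
from h import *
mv([.448,-.0875,.085],down(0))"
```

```text
clk 7.15 at [ 0.4455 -0.0888  0.249 ] shift [  1.6   3.3 164. ] rot [-0.005  0.002 -0.005] F [0.6 0.8 0.1] w 59.9 plate [ 2.162e+02 -1.924e+02  2.000e-01]
```

step_arm([
  [2,3,45,-0.005,0.002,-0.005,60],
  [2,3,90,-0.005,0.002,-0.005,60],
  [2,3,130,-0.005,0.002,-0.005,60],
  [2,3,160,-0.005,0.002,-0.005,60],
  [2,3,185,-0.005,0.002,-0.005,60],
  [2,3,205,-0.005,0.002,-0.005,60],
  [2,3,213,-0.005,0.002,-0.005,60],
  [2,3,213,-0.005,0.002,-0.005,60],
])

```text
clock: 7.95
tcp_pos: [0.4483, -0.0858, 0.0355]
orientation: [-2.217, -2.225, 0.002]
contact_force: [0.6, 0.2, 0.1]
grip_width: 0.0597
gripper_force: 0.0
```

```bash
python3 -c "
from h import *
mv([.448,-.0875,.036],down(0))"
```

```text
clk 7.95 at [ 0.4483 -0.0858  0.0355] shift [-1.7 -0.3 -0.5] rot [-0.001  0.001  0.004] F [0.6 0.2 0.1] w 59.7 plate [  91.6 -189.4 -173.2]
```

step_arm([
  [-1,0,0,0,0,0,15],
  [-1,0,0,0,0,0,15],
  [-1,0,0,0,0,0,15],
  [-1,0,0,0,0,0,15],
  [-1,0,0,0,0,0,15],
], grip_force=60)

```text
clock: 8.45
tcp_pos: [0.4496, -0.0874, 0.0379]
orientation: [2.217, 2.222, 0.004]
contact_force: [-1.9, -0.0, 6.8]
grip_width: 0.0242
gripper_force: 58.8
```

step_arm([
  [-1,0,-10,0,0,0,15],
  [-1,0,-50,0,0,0,15],
  [-1,0,-100,0,0,0,15],
  [-1,0,-150,0,0,0,15],
  [-1,0,-200,0,0,0,15],
  [-1,0,-235,0,0,0,15],
  [-1,0,-235,0,0,0,15],
])

```text
clock: 9.15
tcp_pos: [0.4509, -0.089, 0.2771]
orientation: [2.215, 2.219, 0.014]
contact_force: [-0.3, -0.9, -3.0]
grip_width: 0.0242
gripper_force: 59.9
```

```bash
python3 -c "
from h import *
mv(plate(0,0,100),Rp)"
```

```text
clk 9.15 at [ 0.4509 -0.089   0.2771] shift [242.7 175.6  72.5] rot [-0.002 -0.611 -0.046] F [-0.3 -0.9 -3. ] w 24.2 plate [ 232.6 -187.    23. ]
```

step_arm([
  [100,72,-10,0,-0.2,-0.015,15],
  [243,176,10,0,-0.611,-0.046,15],
  [243,176,10,0,-0.611,-0.046,15],
  [243,176,10,0,-0.611,-0.046,15],
  [243,176,10,0,-0.611,-0.046,15],
  [243,176,10,0,-0.611,-0.046,15],
  [243,176,10,0,-0.611,-0.046,15],
  [243,176,10,0,-0.611,-0.046,15],
])

```text
clock: 9.95
tcp_pos: [0.6236, 0.1564, 0.2602]
orientation: [1.822, 1.919, -0.591]
contact_force: [0.2, -0.9, -2.7]
grip_width: 0.0244
gripper_force: 59.9
```

```bash
python3 -c "
from h import *
mv(plate(0,0,45),Rp)"
```

```text
clk 9.95 at [0.6236 0.1564 0.2602] shift [28.8  4.5 99.8] rot [-0.011  0.003  0.009] F [ 0.2 -0.9 -2.7] w 24.4 plate [ 28.6  -3.1 144.9]
```

Approach to about 8 mm above the mouth, then check the alignment with the camera depth.

step_arm([
  [29,3,30,-0.011,0.003,0.009,15],
  [29,3,70,-0.011,0.003,0.009,15],
  [29,3,95,-0.011,0.003,0.009,15],
  [29,3,95,-0.011,0.003,0.009,15],
  [29,3,95,-0.011,0.003,0.009,15],
])

```text
clock: 10.45
tcp_pos: [0.6266, 0.1227, 0.1684]
orientation: [1.83, 1.907, -0.572]
contact_force: [0.7, 0.6, -1.4]
grip_width: 0.0244
gripper_force: 60.0
```

```bash
python3 -c "
from h import *
mv(plate(0,0,30),Rp)
f=r.grab_frame('scene');g=r.grab_frame('top')
a=cv2.resize(f['image'][215:275,290:350,::-1],(400,400),interpolation=cv2.INTER_CUBIC)
b=cv2.resize(g['image'][180:240,280:340,::-1],(400,400),interpolation=cv2.INTER_CUBIC)
cv2.imwrite('pics/s5.png',np.hstack([a,b]))"
```

```text
clk 10.45 at [0.6266 0.1227 0.1684] shift [ 3.7  1.7 20.4] rot [-0.001 -0.002 -0.004] F [ 0.7  0.6 -1.4] w 24.4 plate [ 3.7 -1.7 50.4]
```

View pics/s5.png

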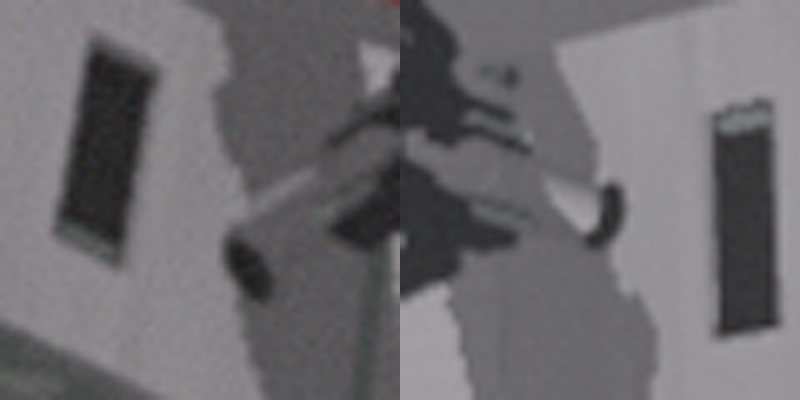

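The dowel hangs just above the mouth in both views (bore at left panel (248,268), right panel (610,215)) and looks lined up apart from the 2-4 mm I now correct.

step_arm([
  [4,2,2,0,0,-0.004,15],
  [4,2,6,0,0,-0.004,15],
  [4,2,9,0,0,-0.004,15],
  [4,2,12,0,0,-0.004,15],
  [4,2,15,0,0,-0.004,15],
  [4,2,18,0,0,-0.004,15],
  [4,2,20,0,0,-0.004,15],
  [4,2,20,0,0,-0.004,15],
])

```text
clock: 11.35
tcp_pos: [0.6294, 0.1159, 0.1487]
orientation: [1.824, 1.913, -0.574]
contact_force: [0.4, -0.3, -2.8]
grip_width: 0.0241
gripper_force: 60.0
```

```bash
python3 -c "
from h import *
mv(plate(0,0,20),Rp);o=r.get_obs();print(np.array([sx,uy,n])@o['contact_force'])"
```

```text
clk 11.35 at [0.6294 0.1159 0.1487] shift [-2.  -0.8 10.2] rot [ 0.    -0.001  0.001] F [ 0.4 -0.3 -2.8] w 24.1 plate [-2.   0.8 30.2]
[-1.36691727  0.38863023 -2.49318005]
```

step_arm([
  [-1,0,4,0,0,0,15],
  [-1,0,8,0,0,0,15],
  [-1,0,12,0,0,0,15],
  [-1,0,16,0,0,0,15],
  [-1,0,20,0,0,0,15],
  [-1,0,20,0,0,0,15],
])

```text
clock: 11.95
tcp_pos: [0.6298, 0.1035, 0.1325]
orientation: [1.824, 1.913, -0.574]
contact_force: [-0.8, 0.6, -2.0]
grip_width: 0.0245
gripper_force: 60.0
```

```bash
python3 -c "
from h import *
mv(plate(0,0,10),Rp);o=r.get_obs();print(np.array([sx,uy,n])@o['contact_force'])"
```

```text
clk 11.95 at [0.6298 0.1035 0.1325] shift [-1.  -0.6 -0.1] rot [-0.    -0.001  0.002] F [-0.8  0.6 -2. ] w 24.5 plate [-1.   0.6  9.9]
[-1.64078715 -0.81899562 -1.23413853]
```

step_arm([
  [0,0,0,0,0,0,60],
  [0,0,0,0,0,0,60],
  [0,0,0,0,0,0,60],
  [0,0,0,0,0,0,60],
  [0,0,-30,0,0,0,60],
  [0,0,-80,0,0,0,60],
  [0,0,-120,0,0,0,60],
  [0,0,-120,0,0,0,60],
])

```text
clock: 12.75
tcp_pos: [0.629, 0.1781, 0.236]
orientation: [1.822, 1.918, -0.558]
contact_force: [0.4, 0.1, -0.1]
grip_width: 0.06
gripper_force: 0.0
```

```bash
python3 -c "
from h import *
mv([.470,.2285,.19],down(60));print(r.get_obs()['joints'].round(2))
for k in('scene','top'):
    P=pts(r.grab_frame(k)).reshape(-1,3);q=(P-B)@np.array([sx,uy,n]).T*1e3
    m=(np.hypot(q[:,0],q[:,1])<30)&(q[:,2]>5)&(q[:,2]<60);m2=(np.hypot(q[:,0],q[:,1])<13)&(q[:,2]<60)
    print(k,m.sum(),q[m2][:,2].round())"
```

```text
clk 12.75 at [0.629  0.1781 0.236 ] shift [  73.8 -156.4    3.7] rot [-0.292  0.554 -0.965] F [ 0.4  0.1 -0.1] w 60.0 plate [ -2.9   3.3 137.4]
[-0.89  0.62  0.42  1.52  0.31  1.33 -0.57]
scene 7 [ 4. -6.  4. -9.  0.  0. -5.  3. -0.  3.]
top 0 [ -8. -11.  -0. -10.  -1.]
```

step_arm([
  [74,-156,4,-0.292,0.554,-0.965,60],
  [74,-156,4,-0.292,0.554,-0.965,60],
  [74,-156,4,-0.292,0.554,-0.965,60],
  [74,-156,4,-0.292,0.554,-0.965,60],
  [74,-156,4,-0.292,0.554,-0.965,60],
  [74,-156,4,-0.292,0.554,-0.965,60],
  [74,-156,4,-0.292,0.554,-0.965,60],
  [74,-156,4,-0.292,0.554,-0.965,60],
])

```text
clock: 13.65
tcp_pos: [0.4676, 0.2208, 0.185]
orientation: [-0.817, -3.025, 0.014]
contact_force: [-0.5, -0.6, 0.1]
grip_width: 0.0599
gripper_force: 0.0
```

step_arm([
  [0,0,0,0,0,0,60],
  [0,0,0,0,0,0,60],
])

```text
clock: 13.85
tcp_pos: [0.4678, 0.2221, 0.185]
orientation: [-0.827, -3.025, 0.018]
contact_force: [-0.7, -0.5, -0.4]
grip_width: 0.0599
gripper_force: 0.0
```

```bash
python3 -c "
from h import *
mv([.470,.2285,.036],down(60))"
```

```text
clk 13.85 at [0.4678 0.2221 0.185 ] shift [  1.    8.5 148.9] rot [-0.013 -0.002 -0.01 ] F [-0.7 -0.5 -0.4] w 59.9 plate [ -74.2 -155.8  125.1]
```

step_arm([
  [1,8,40,-0.013,-0.002,-0.01,60],
  [1,8,70,-0.013,-0.002,-0.01,60],
  [1,8,95,-0.013,-0.002,-0.01,60],
  [1,8,115,-0.013,-0.002,-0.01,60],
  [1,8,132,-0.013,-0.002,-0.01,60],
  [1,8,145,-0.013,-0.002,-0.01,60],
  [1,8,149,-0.013,-0.002,-0.01,60],
  [1,8,149,-0.013,-0.002,-0.01,60],
])

```text
clock: 14.65
tcp_pos: [0.4698, 0.2301, 0.0365]
orientation: [-0.806, -3.036, -0.003]
contact_force: [-0.1, -0.1, -0.3]
grip_width: 0.06
gripper_force: 0.0
```

```bash
python3 -c "
from h import *
mv([.470,.2285,.036],down(60))"
```

```text
clk 14.65 at [0.4698 0.2301 0.0365] shift [-1.  -1.3  0.5] rot [ 0.002 -0.001  0.005] F [-0.1 -0.1 -0.3] w 60.0 plate [-165.7 -153.4    7.8]
```

step_arm([
  [-1,-1,0,0,0,0,15],
  [-1,-1,0,0,0,0,15],
  [-1,-1,0,0,0,0,15],
  [-1,-1,0,0,0,0,15],
  [-1,-1,0,0,0,0,15],
], grip_force=60)

```text
clock: 15.15
tcp_pos: [0.4712, 0.2286, 0.0379]
orientation: [0.807, 3.035, 0.006]
contact_force: [-1.5, -1.0, 6.5]
grip_width: 0.0242
gripper_force: 58.8
```

step_arm([
  [0,0,-10,0,0,0,15],
  [0,0,-50,0,0,0,15],
  [0,0,-100,0,0,0,15],
  [0,0,-150,0,0,0,15],
  [0,0,-190,0,0,0,15],
  [0,0,-190,0,0,0,15],
])

```text
clock: 15.75
tcp_pos: [0.4735, 0.2295, 0.2335]
orientation: [0.805, 3.029, 0.019]
contact_force: [0.3, 0.4, -1.5]
grip_width: 0.0243
gripper_force: 59.6
```

```bash
python3 -c "
from h import *
mv(plate(0,0,95),Rp)"
```

```text
clk 15.75 at [0.4735 0.2295 0.2335] shift [-171.9    7.9   31.5] rot [ 0.32  -0.56   0.968] F [ 0.3  0.4 -1.5] w 24.3 plate [ -52.2 -149.7  168.9]
```

step_arm([
  [-172,8,30,0.32,-0.56,0.968,15],
  [-172,8,30,0.32,-0.56,0.968,15],
  [-172,8,30,0.32,-0.56,0.968,15],
  [-172,8,30,0.32,-0.56,0.968,15],
  [-172,8,30,0.32,-0.56,0.968,15],
  [-172,8,30,0.32,-0.56,0.968,15],
  [-172,8,30,0.32,-0.56,0.968,15],
  [-172,8,30,0.32,-0.56,0.968,15],
])

```text
clock: 16.55
tcp_pos: [0.6228, 0.1511, 0.1955]
orientation: [1.821, 1.91, -0.592]
contact_force: [-0.2, -0.3, -3.2]
grip_width: 0.0237
gripper_force: 59.6
```

step_arm([
  [0,0,0,0,0,0,15],
  [0,0,0,0,0,0,15],
])

```text
clock: 16.75
tcp_pos: [0.6235, 0.1497, 0.196]
orientation: [1.818, 1.917, -0.59]
contact_force: [0.1, -0.3, -2.3]
grip_width: 0.0241
gripper_force: 59.6
```

```bash
python3 -c "
from h import *
mv(plate(-1,0,45),Rp)"
```

```text
clk 16.75 at [0.6235 0.1497 0.196 ] shift [-1.4  3.9 43.5] rot [-0.008  0.006  0.01 ] F [ 0.1 -0.3 -2.3] w 24.1 plate [-2.7 -3.6 88.5]
```

step_arm([
  [-1,4,20,-0.008,0.006,0.01,15],
  [-1,4,40,-0.008,0.006,0.01,15],
  [-1,4,40,-0.008,0.006,0.01,15],
  [-1,4,40,-0.008,0.006,0.01,15],
])

```text
clock: 17.15
tcp_pos: [0.6286, 0.1251, 0.1655]
orientation: [1.829, 1.907, -0.572]
contact_force: [-0.0, -0.2, -2.1]
grip_width: 0.0242
gripper_force: 59.5
```

```bash
python3 -c "
from h import *
mv(plate(-1,0,30),Rp)"
```

```text
clk 17.15 at [0.6286 0.1251 0.1655] shift [ 1.2 -0.4 19.3] rot [ 0.    -0.001 -0.004] F [-0.  -0.2 -2.1] w 24.2 plate [ 0.2  0.4 49.3]
```

step_arm([
  [1,0,3,0,0,-0.004,15],
  [1,0,6,0,0,-0.004,15],
  [1,0,9,0,0,-0.004,15],
  [1,0,12,0,0,-0.004,15],
  [1,0,15,0,0,-0.004,15],
  [1,0,18,0,0,-0.004,15],
  [1,0,20,0,0,-0.004,15],
  [1,0,20,0,0,-0.004,15],
])

```text
clock: 17.95
tcp_pos: [0.6294, 0.1146, 0.1477]
orientation: [1.824, 1.91, -0.574]
contact_force: [1.9, -2.1, -2.3]
grip_width: 0.0242
gripper_force: 59.4
```

```bash
python3 -c "
from h import *
mv(plate(-1,0,10),Rp);o=r.get_obs();print(np.array([sx,uy,n])@o['contact_force'])"
```

```text
clk 17.95 at [0.6294 0.1146 0.1477] shift [-0.4 -0.7 18.7] rot [ 0.001  0.001 -0.   ] F [ 1.9 -2.1 -2.3] w 24.2 plate [-1.4  0.7 28.7]
[ 0.47865921  1.83298864 -3.18438455]
```

step_arm([
  [0,0,4,0,0,0,15],
  [0,0,8,0,0,0,15],
  [0,0,12,0,0,0,15],
  [0,0,16,0,0,0,15],
  [0,0,19,0,0,0,15],
  [0,0,19,0,0,0,15],
])

```text
clock: 18.55
tcp_pos: [0.6299, 0.1036, 0.1319]
orientation: [1.824, 1.91, -0.574]
contact_force: [3.5, -4.0, -2.2]
grip_width: 0.0238
gripper_force: 59.3
```

```bash
python3 -c "
from h import *
mv(plate(-1,0,10),Rp);o=r.get_obs();print(np.array([sx,uy,n])@o['contact_force'])"
```

```text
clk 18.55 at [0.6299 0.1036 0.1319] shift [-0.4 -0.7 -0.5] rot [ 0.001  0.001 -0.   ] F [ 3.5 -4.  -2.2] w 23.8 plate [-1.4  0.7  9.5]
[ 2.15833151  3.30963458 -4.20579017]
```

step_arm([
  [0,0,0,0,0,0,60],
  [0,0,0,0,0,0,60],
  [0,0,0,0,0,0,60],
  [0,0,0,0,0,0,60],
  [0,0,-30,0,0,0,60],
  [0,0,-80,0,0,0,60],
  [0,0,-120,0,0,0,60],
  [0,0,-120,0,0,0,60],
])

```text
clock: 19.35
tcp_pos: [0.6284, 0.1788, 0.2347]
orientation: [1.822, 1.916, -0.56]
contact_force: [0.9, 0.0, -0.3]
grip_width: 0.06
gripper_force: 0.0
```

```bash
python3 -c "
from h import *
mv([.589,.2865,.19],down(-20));print(r.get_obs()['joints'].round(2))
for k in('scene','top'):
    P=pts(r.grab_frame(k)).reshape(-1,3);q=(P-B)@np.array([sx,uy,n]).T*1e3
    m=(np.hypot(q[:,0],q[:,1])<30)&(q[:,2]>5)&(q[:,2]<60);m2=(np.hypot(q[:,0],q[:,1])<13)&(q[:,2]<60)
    print(k,m.sum(),q[m2][:,2].round())"
```

```text
clk 19.35 at [0.6284 0.1788 0.2347] shift [115.5 -34.  -25.7] rot [0.128 0.594 0.387] F [ 0.9  0.  -0.3] w 60.0 plate [ -4.2   2.7 136.7]
[-0.93  0.63  0.48  1.52  0.27  1.32 -0.55]
scene 10 [ 1.  3. -5. -6. -6. -9. -5. -9. -2. -2. -5. -1. -3.]
top 0 [  1.  -6. -10.  -5.   1.  -3.  -5.  -8.]
```

step_arm([
  [115,-34,-26,0.128,0.594,0.387,60],
  [115,-34,-26,0.128,0.594,0.387,60],
  [115,-34,-26,0.128,0.594,0.387,60],
  [115,-34,-26,0.128,0.594,0.387,60],
  [115,-34,-26,0.128,0.594,0.387,60],
  [115,-34,-26,0.128,0.594,0.387,60],
  [115,-34,-26,0.128,0.594,0.387,60],
  [115,-34,-26,0.128,0.594,0.387,60],
])

```text
clock: 20.25
tcp_pos: [0.5866, 0.2817, 0.185]
orientation: [2.574, 1.797, -0.018]
contact_force: [0.2, 0.9, -0.1]
grip_width: 0.0601
gripper_force: 0.0
```

```bash
python3 -c "
from h import *
mv([.589,.2865,.036],down(-20))
f=r.grab_frame('scene');P=pts(f).reshape(-1,3);P2=pts(r.grab_frame('top')).reshape(-1,3)
for q in(P,P2):
    m=(np.hypot(q[:,0]-.59,q[:,1]-.287)<.03)&(q[:,2]>.055)&(q[:,2]<.078);print(m.sum(),q[m].mean(0).round(4))
a=cv2.resize(f['image'][190:310,270:430,::-1],(800,600),interpolation=cv2.INTER_CUBIC);cv2.imwrite('pics/s6.png',a)"
```

```text
clk 20.25 at [0.5866 0.2817 0.185 ] shift [  6.9   1.3 148.9] rot [-0.005  0.011 -0.003] F [ 0.2  0.9 -0.1] w 60.1 plate [-118.5  -34.3  156. ]
101 [0.5929 0.2877 0.066 ]
81 [0.5869 0.2862 0.0645]
```

View pics/s6.png

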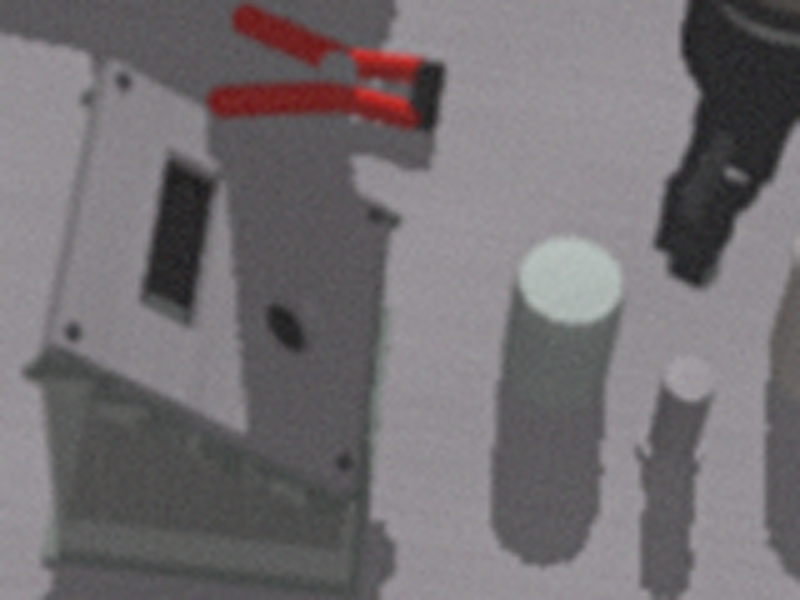

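The bore is dark and empty at (287,327), the shutter nub is at its open end at (170,308), and the last dowel stands at (688,380) with a flange showing at its foot (645,450). That is my last picture.

step_arm([
  [7,2,40,-0.005,0.011,-0.003,60],
  [7,2,70,-0.005,0.011,-0.003,60],
  [7,2,95,-0.005,0.011,-0.003,60],
  [7,2,115,-0.005,0.011,-0.003,60],
  [7,2,132,-0.005,0.011,-0.003,60],
  [7,2,145,-0.005,0.011,-0.003,60],
  [7,2,149,-0.005,0.011,-0.003,60],
  [7,2,149,-0.005,0.011,-0.003,60],
])

```text
clock: 21.15
tcp_pos: [0.5906, 0.2855, 0.0366]
orientation: [-2.575, -1.799, -0.003]
contact_force: [-1.0, -0.2, -0.2]
grip_width: 0.0601
gripper_force: 0.0
```

```bash
python3 -c "
from h import *
mv([.5895,.287,.036],down(-20))"
```

```text
clk 21.15 at [0.5906 0.2855 0.0366] shift [ 1.  -1.6  0.6] rot [ 0.001 -0.002 -0.002] F [-1.  -0.2 -0.2] w 60.1 plate [-206.5  -30.1   36.4]
```

step_arm([
  [1,-1,0,0,0,0,15],
  [1,-1,0,0,0,0,15],
  [1,-1,0,0,0,0,15],
  [1,-1,0,0,0,0,15],
  [1,-1,0,0,0,0,15],
], grip_force=60)

```text
clock: 21.65
tcp_pos: [0.5909, 0.2872, 0.0381]
orientation: [-2.575, -1.798, -0.008]
contact_force: [-0.4, 0.3, 6.4]
grip_width: 0.0244
gripper_force: 58.9
```

step_arm([
  [0,0,-10,0,0,0,15],
  [0,0,-50,0,0,0,15],
  [0,0,-100,0,0,0,15],
  [0,0,-150,0,0,0,15],
  [0,0,-180,0,0,0,15],
  [0,0,-180,0,0,0,15],
])

```text
clock: 22.25
tcp_pos: [0.5923, 0.287, 0.2227]
orientation: [2.576, 1.798, 0.018]
contact_force: [0.7, 0.3, -1.6]
grip_width: 0.0245
gripper_force: 59.6
```

```bash
python3 -c "
from h import *
mv(plate(-1,0,90),Rp)"
```

```text
clk 22.25 at [0.5923 0.287  0.2227] shift [-117.5   80.    23.9] rot [-0.113 -0.61  -0.389] F [ 0.7  0.3 -1.6] w 24.5 plate [-101.   -28.4  189.8]
```

step_arm([
  [-117,80,24,-0.113,-0.61,-0.389,15],
  [-117,80,24,-0.113,-0.61,-0.389,15],
  [-117,80,24,-0.113,-0.61,-0.389,15],
  [-117,80,24,-0.113,-0.61,-0.389,15],
  [-117,80,24,-0.113,-0.61,-0.389,15],
  [-117,80,24,-0.113,-0.61,-0.389,15],
  [-117,80,24,-0.113,-0.61,-0.389,15],
  [-117,80,24,-0.113,-0.61,-0.389,15],
])

```text
clock: 23.05
tcp_pos: [0.6248, 0.1472, 0.1933]
orientation: [1.826, 1.911, -0.585]
contact_force: [0.7, -1.2, -2.2]
grip_width: 0.0245
gripper_force: 59.7
```

```bash
python3 -c "
from h import *
mv(plate(-1,0,46),Rp)"
```

```text
clk 23.05 at [0.6248 0.1472 0.1933] shift [-1.   2.6 38.8] rot [-0.008  0.003  0.002] F [ 0.7 -1.2 -2.2] w 24.5 plate [-2.1 -2.4 84.8]
```

step_arm([
  [-1,3,20,-0.008,0.003,0.002,15],
  [-1,3,35,-0.008,0.003,0.002,15],
  [-1,3,35,-0.008,0.003,0.002,15],
  [-1,3,35,-0.008,0.003,0.002,15],
])

```text
clock: 23.45
tcp_pos: [0.6283, 0.1273, 0.165]
orientation: [1.822, 1.912, -0.575]
contact_force: [0.5, -0.2, -2.8]
grip_width: 0.0243
gripper_force: 59.7
```

```bash
python3 -c "
from h import *
mv(plate(-1,0,33),Rp)"
```

```text
clk 23.45 at [0.6283 0.1273 0.165 ] shift [-0.9 -0.2 17.1] rot [0.001 0.001 0.002] F [ 0.5 -0.2 -2.8] w 24.3 plate [-1.9  0.2 50.1]
```

step_arm([
  [-1,0,3,0,0,0,15],
  [-1,0,6,0,0,0,15],
  [-1,0,9,0,0,0,15],
  [-1,0,12,0,0,0,15],
  [-1,0,14,0,0,0,15],
  [-1,0,14,0,0,0,15],
])

```text
clock: 24.05
tcp_pos: [0.6289, 0.1203, 0.1549]
orientation: [1.82, 1.914, -0.574]
contact_force: [-2.9, 3.5, 6.6]
grip_width: 0.0247
gripper_force: 60.9
```

```bash
python3 -c "
from h import *
mv(plate(-1,0,33),Rp);o=r.get_obs();print(np.array([sx,uy,n])@o['contact_force'])"
```

```text
clk 24.05 at [0.6289 0.1203 0.1549] shift [-1.  -0.5  4.8] rot [0.002 0.001 0.003] F [-2.9  3.5  6.6] w 24.7 plate [-2.   0.4 37.8]
[ 0.79464881 -2.69426772  7.45967378]
```

step_arm([
  [0,0,1,0,0,0,15],
  [0,0,2,0,0,0,15],
  [0,0,2,0,0,0,15],
])

```text
clock: 24.35
tcp_pos: [0.629, 0.1203, 0.1547]
orientation: [1.82, 1.914, -0.573]
contact_force: [-8.1, 8.7, 16.8]
grip_width: 0.0246
gripper_force: 62.2
```

```bash
python3 -c "
from h import *
mv(plate(-1,0,33),Rp);o=r.get_obs();print(np.array([sx,uy,n])@o['contact_force'])"
```

```text
clk 24.35 at [0.629  0.1203 0.1547] shift [-1.1 -0.6  4.7] rot [0.003 0.    0.003] F [-8.1  8.7 16.8] w 24.6 plate [-2.1  0.6 37.7]
[ 2.16356242 -7.70136288 18.98000713]
```

Blocked at the face, 19 N with the same alignment at which the others went in. This dowel is the reject, so I'll lift it and carry it to the toolbox.

step_arm([
  [0,0,-10,0,0,0,15],
  [0,0,-50,0,0,0,15],
  [0,0,-100,0,0,0,15],
  [0,0,-150,0,0,0,15],
  [0,0,-175,0,0,0,15],
  [0,0,-175,0,0,0,15],
])

```text
clock: 24.95
tcp_pos: [0.6251, 0.2223, 0.2982]
orientation: [1.818, 1.916, -0.564]
contact_force: [-0.1, -0.7, -2.8]
grip_width: 0.0244
gripper_force: 59.8
```

```bash
python3 -c "
from h import *
mv([.58,-.06,.31],down(0));mv([.57,-.307,.24],down(0))"
```

```text
clk 24.95 at [0.6251 0.2223 0.2982] shift [-236.5  -60.3  149.5] rot [0.021 0.607 0.051] F [-0.1 -0.7 -2.8] w 24.4 plate [ -3.6   1.4 213.8]
clk 24.95 at [0.6251 0.2223 0.2982] shift [-398.7  -84.   347.3] rot [0.021 0.607 0.051] F [-0.1 -0.7 -2.8] w 24.4 plate [ -3.6   1.4 213.8]
```

step_arm([
  [-236,-60,149,0.021,0.607,0.051,15],
  [-236,-60,149,0.021,0.607,0.051,15],
  [-236,-60,149,0.021,0.607,0.051,15],
  [-236,-60,149,0.021,0.607,0.051,15],
  [-236,-60,149,0.021,0.607,0.051,15],
  [-236,-60,149,0.021,0.607,0.051,15],
  [-236,-60,149,0.021,0.607,0.051,15],
  [-236,-60,149,0.021,0.607,0.051,15],
])

```text
clock: 25.75
tcp_pos: [0.5763, -0.0651, 0.3074]
orientation: [-2.23, -2.21, 0.014]
contact_force: [0.4, 1.1, -3.5]
grip_width: 0.0241
gripper_force: 59.7
```

```bash
python3 -c "
from h import *
mv([.57,-.307,.24],down(0));print(r.get_obs()['joints'].round(2))"
```

```text
clk 25.75 at [ 0.5763 -0.0651  0.3074] shift [-241.6   -3.6   68.6] rot [-0.008  0.005 -0.009] F [ 0.4  1.1 -3.5] w 24.1 plate [235.2 -60.6  58.2]
[-0.4   0.28  0.5   1.72 -0.13  1.19  0.13]
```

step_arm([
  [-242,-4,69,-0.008,0.005,-0.009,15],
  [-242,-4,69,-0.008,0.005,-0.009,15],
  [-242,-4,69,-0.008,0.005,-0.009,15],
  [-242,-4,69,-0.008,0.005,-0.009,15],
  [-242,-4,69,-0.008,0.005,-0.009,15],
  [-242,-4,69,-0.008,0.005,-0.009,15],
  [-242,-4,69,-0.008,0.005,-0.009,15],
])

```text
clock: 26.45
tcp_pos: [0.5716, -0.3054, 0.2388]
orientation: [-2.217, -2.224, -0.001]
contact_force: [0.8, 0.6, -3.2]
grip_width: 0.0241
gripper_force: 59.7
```

```bash
python3 -c "
from h import *
mv([.57,-.307,.045],down(0))
P=pts(r.grab_frame('top')).reshape(-1,3)
m=(P[:,2]>.08)&(P[:,2]<.1)&(P[:,0]>.45)&(P[:,0]<.7)&(P[:,1]<-.2)&(P[:,1]>-.25);print(np.percentile(P[m],[1,50,99],axis=0).round(3).tolist())"
```

```text
clk 26.45 at [ 0.5716 -0.3054  0.2388] shift [ -1.8  -1.4 193.8] rot [-0.001 -0.001  0.003] F [ 0.8  0.6 -3.2] w 24.1 plate [ 392.5  -76.4 -135.4]
[[0.459, -0.249, 0.081], [0.575, -0.227, 0.088], [0.668, -0.221, 0.099]]
```

step_arm([
  [-2,-1,45,0,0,0.003,15],
  [-2,-1,90,0,0,0.003,15],
  [-2,-1,130,0,0,0.003,15],
  [-2,-1,160,0,0,0.003,15],
  [-2,-1,178,0,0,0.003,15],
  [-2,-1,187,0,0,0.003,15],
  [-2,-1,191,0,0,0.003,15],
  [-2,-1,191,0,0,0.003,15],
])

```text
clock: 27.3
tcp_pos: [0.5729, -0.3061, 0.0504]
orientation: [2.216, 2.224, 0.005]
contact_force: [-0.1, -0.6, -1.9]
grip_width: 0.0242
gripper_force: 59.9
```

step_arm([
  [0,0,2,0,0,0,15],
  [0,0,4,0,0,0,15],
  [0,0,4,0,0,0,15],
])

```text
clock: 27.6
tcp_pos: [0.5723, -0.3071, 0.0464]
orientation: [2.218, 2.222, 0.005]
contact_force: [-0.8, 0.3, -2.2]
grip_width: 0.0244
gripper_force: 59.9
```

step_arm([
  [0,0,1,0,0,0,15],
  [0,0,2,0,0,0,15],
  [0,0,3,0,0,0,15],
  [0,0,4,0,0,0,15],
  [0,0,4,0,0,0,15],
])

```text
clock: 28.1
tcp_pos: [0.5721, -0.3072, 0.0422]
orientation: [2.218, 2.222, 0.004]
contact_force: [-0.2, -0.1, 0.1]
grip_width: 0.0244
gripper_force: 60.1
```

Resting on the floor. Release and lift away.

step_arm([
  [0,0,0,0,0,0,55],
  [0,0,0,0,0,0,60],
  [0,0,0,0,0,0,60],
  [0,0,0,0,0,0,60],
  [0,0,-40,0,0,0,60],
  [0,0,-90,0,0,0,60],
  [0,0,-140,0,0,0,60],
  [0,0,-190,0,0,0,60],
])

```text
clock: 28.9
tcp_pos: [0.5711, -0.3072, 0.234]
orientation: [2.219, 2.222, 0.004]
contact_force: [0.7, -0.7, -0.6]
grip_width: 0.0601
gripper_force: 0.0
```

step_arm([
  [0,0,-60,0,0,0,60],
  [40,0,-100,0,0,0,60],
  [90,-30,-100,0,0,0,60],
  [140,-60,-100,0,0,0,60],
  [180,-90,-100,0,0,0,60],
  [180,-90,-100,0,0,0,60],
])

```text
clock: 29.5
tcp_pos: [0.4789, -0.1241, 0.3318]
orientation: [2.216, 2.227, 0.006]
contact_force: [-0.0, -0.1, -0.1]
grip_width: 0.0601
gripper_force: 0.0
```

```bash
python3 - <<'E'
from h import *
o=r.get_obs();print(o['clock'],o['tcp_pos'],o['qvel'].round(2))
Q={}
for k in('scene','top'):
    f=r.grab_frame(k);P=pts(f);Q[k]=P;P0=np.load(k+'0.npy')
    q=P.reshape(-1,3);m=(q[:,2]>.05)&(q[:,2]<.08)&(abs(q[:,0]-.572)<.06)&(abs(q[:,1]+.307)<.06);print(k,'reject',m.sum(),q[m].mean(0).round(3) if m.any() else '')
    z=(q-B)@np.array([sx,uy,n]).T*1e3;m2=(np.hypot(z[:,0],z[:,1])<40)&(z[:,2]>6)&(z[:,2]<80);print('above bore',m2.sum())
    for nm,(x,y) in dict(mug=(.516,.374),tin=(.549,.223),tape=(.412,-.142)).items():
        for A in(P0.reshape(-1,3),q):
            s=A[(np.hypot(A[:,0]-x,A[:,1]-y)<.07)&(A[:,2]>.05)&(A[:,2]<.1)&~((np.hypot(A[:,0]-.59,A[:,1]-.287)<.03)|(np.hypot(A[:,0]-.47,A[:,1]-.229)<.03)|(np.hypot(A[:,0]-.448,A[:,1]+.0875)<.03))];print(nm,len(s),s.mean(0).round(4),end=' | ')
        print()
    a=cv2.imread(f'pics/{k}0.png').astype(int);d=abs(a-f['image'][...,::-1]).max(2)
    if k=='scene': # pane area: changes inside box
        m=cv2.morphologyEx((d[280:312,275:345]>18).astype(np.uint8),cv2.MORPH_OPEN,np.ones((2,2)));v,u=np.nonzero(m);print('pane change',len(u),(u.mean()+275,v.mean()+280) if len(u) else '')
        m=(abs(P-P0)[280:312,275:345].max(2)>.02);v,u=np.nonzero(m);print('pane depth change',len(u),(u.mean()+275,v.mean()+280) if len(u) else '')
E
```

```text
29.5 [ 0.47894534 -0.12409972  0.33183397] [-0.32 -0.39 -0.16  0.34  0.24 -0.04 -0.56]
scene reject 34 [ 0.568 -0.299  0.068]
above bore 2
mug 736 [0.5191 0.3707 0.0742] | mug 717 [0.5191 0.3708 0.0746] | 
tin 460 [0.5608 0.2237 0.0754] | tin 456 [0.5608 0.2237 0.0756] | 
tape 335 [ 0.4228 -0.1407  0.0632] | tape 328 [ 0.4224 -0.1411  0.063 ] | 
pane change 305 (np.float64(296.48852459016393), np.float64(296.0098360655738))
pane depth change 0 
top reject 0 
above bore 0
mug 451 [0.5115 0.3705 0.0759] | mug 444 [0.5121 0.3705 0.076 ] | 
tin 377 [0.5473 0.221  0.0761] | tin 377 [0.5473 0.2212 0.0759] | 
tape 420 [ 0.4131 -0.1423  0.0609] | tape 420 [ 0.4132 -0.1423  0.061 ] |
```

step_arm([
  [0,0,0,0,0,0,60],
  [0,0,0,0,0,0,60],
  [0,0,0,0,0,0,60],
])

```text
clock: 29.9
tcp_pos: [0.4813, -0.1287, 0.3318]
orientation: [2.22, 2.219, 0.003]
contact_force: [-0.0, 0.7, -0.5]
grip_width: 0.0597
gripper_force: 0.0
```

```bash
python3 - <<'E'
from h import *
f=r.grab_frame('scene')['image'];g=cv2.imread('pics/scene0.png')[...,::-1]
for a in(g,f): print(a[250:259,324:334].mean(2).round().astype(int))
s4=cv2.imread('pics/s4.png')  # open & empty bore, scene left panel x4, offset (270,200)
print(cv2.resize(s4[:,:400],(100,90),interpolation=cv2.INTER_AREA)[50:59,54:64].mean(2).round().astype(int))
p=cv2.cvtColor(f,cv2.COLOR_RGB2GRAY)[280:306:2,282:344:3];q=cv2.cvtColor(np.ascontiguousarray(g),cv2.COLOR_RGB2GRAY)[280:306:2,282:344:3]
print(p);print(p.astype(int)-q)
E
```

```text
[[ 82  73  74  80  82  83  86 104 118 127]
 [ 63  55  61  71  80  78  88  98 112 124]
 [ 57  44  52  55  66  80  85  83  98 116]
 [ 60  52  43  50  62  73  84  84  98 113]
 [ 69  44  44  46  52  61  77  82  89 110]
 [ 76  53  49  50  50  54  71  82  88 115]
 [ 99  66  47  45  49  47  64  83  99 118]
 [116  89  56  47  44  50  61  89 108 127]
 [123 109  85  64  62  52  72 105 127 135]]
[[ 79  70  71  83  84  83  90 103 117 124]
 [ 58  52  57  70  75  81  81  93 109 123]
 [ 49  39  41  50  63  80  82  88 100 111]
 [ 54  37  38  39  49  66  76  85  95 115]
 [ 57  35  38  34  39  59  78  83  92 111]
 [ 71  39  35  33  41  46  65  80  88 108]
 [ 91  57  40  36  34  44  61  77  98 118]
 [115  80  48  39  32  31  59  87 117 125]
 [124 105  73  42  34  42  61  97 127 137]]
[[ 83  73  81  83  88  89  90  98  90  89]
 [ 65  55  61  74  82  84  92  93  93  88]
 [ 52  37  43  54  69  81  89  92  95  91]
 [ 54  38  35  39  50  71  84  91  92  90]
 [ 60  40  36  35  39  58  81  89  92  95]
 [ 71  44  37  34  39  50  68  85  89  93]
 [ 98  63  42  38  40  45  60  81  89  89]
 [121  86  55  36  35  
[... 1679 characters left out ...]
4   0   4   3   9   2   2   3   3   0   0  -3  -2  -4   0  -2
   -2   1  29]
 [ -2  -4   4   1   3  -6  -1  -1  -5  -4   1   1   2  -3   3  -2  -1   6
    1  -5  31]
 [ -7  -5  -6  -1  -2  -3  -2  -2  -4  -3   2   4  -2  -2   2  -3  -1  -4
   -1   2  50]
 [  3  -1  -1  -3   0   0  -2   2  -4   0   0   2   4   0  -3  -3   3   2
    5  -3  40]
 [ -4  -3   5  -1   1  -1  -1   0  -4  -1   3 -10   1  -1  -1   4   0   8
    1  -3  46]
 [ -2   0   0  -3  -5  -3  -4  -3  -1   4   0  -9  -6   1  -4  -3  -5   2
   -4  -3  40]
 [ -5  -2   3  -6  -2   7  -3   0  -2  -5   4   1   1   0   1   3   4  -1
    2   1  49]
 [ -1  -4  -1   0  -3   2  -4   3  -4   6  -3   1  -7   8  -7   3  -2  -1
    5   6  55]]
```

```bash
python3 -c "
from bench import r
print(r.hand_in())"
```

```text
the job is handed in; nothing more can be done
None
```

I handed the job in at about 30 s: the shutter is fully open, two dowels went through the bore, and the mushroomed one stands in the toolbox's empty bay; I couldn't see the two in the catch box, but the bore reads as empty as before the first dowel.

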